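# Set up the radiant-heat plates

### The arm

A 7-joint arm with a two-finger parallel gripper is mounted at the origin on the work surface. World frame = base frame: x ahead of the robot, y to its left, z up, the work surface at z = 0. Lengths are in m, angles in rad, forces in N, time in s.
With the tool pointing down it reaches from about 0.425 to 0.875 m from the base axis. Payload 4.7 kg.
Tool frame: the origin (TCP) lies at the very end of the fingers, on their centre line; the grasp point (between the pads) lies 19 mm behind it; z points along the fingers, y is the direction in which the jaws open and shut (so a half turn about z gives the same grasp; the last joint's range is limited). The gripper opens to 87 mm and grips with 3 to 60 N. Pads are 19 mm wide; open, the fingers measure 117 mm over their backs; the gripper's body (75 mm by 190 mm) begins 51 mm behind the grasp point.
Start: joints at [1.331, 0.321, -0.07, 1.45, 0.023, 1.371, -0.057], TCP at [0.163, -0.629, 0.223] pointing down, gripper open.
Joint ranges: [-2.86, 2.86], [-0.3, 2.09], [-1.38, 1.24], [0.06, 2.45], [-1.56, 4.7], [0.09, 2.05], [-2.69, 2.69]. Speed limits (rad/s): [2.57, 2.57, 3.14, 3.14, 3.14, 3.14, 3.14].

### API

Orientations are given as a rotation vector (axis times angle).
In Python, from bench import * gives the robot as it stands.
- The arm moves only by the shell command python3 -m jog 'ROWS' [OPENING] [FORCE]. ROWS is JSON, a list of rows, each a list of 4 numbers: the shift along the world's x, y, z in mm, then the turn about the world's z in rad. In form: [[x, y, z, twist], ...]. A call has exactly 8 rows; each row is the pose to reach, as a shift and turn from the pose commanded when the call began; what a row does not reach only later rows make up. A row lasts 1/8 s, in which the tool goes at most 62.5 mm and 10.7 degrees, less where a joint would pass 70% of its speed; a pose out of reach is approached as far as the arm can. A call with a gripper value outside its range is refused whole. OPENING is the opening, from -1 (shut) to 1 (fully open), set as the call begins (- or left out, the last holds). The fingers move at their own pace and stop on an object; FORCE is the grip in N (left out, the last holds). Time passes only in rows, so rows that repeat a pose let the fingers close, or fill a call up. It gives the time, the measured TCP pose, the force and the opening at its end, in the units of the state.
- get_state(): the state, without advancing time (a new reading comes with each control period).
- get_image(name): name is "scene" or "top"; returns a dict with "image" (480x640x3 uint8, red, green, blue), "fx", "fy", "cx", "cy" (pixels), "position" and "rotation" of the camera in the world. Camera axes: x right, y down, z forward; pixel columns grow to the right and rows downward; lengths in m; the calibration is good to about 2 mm. A picture is of the moment at which its call begins. There is no depth.
- close_job(): hands the job in, once; it reports no verdict.
The state is a dict: "time": time; "joint_positions": joint angles; "qd": joint speeds; "joint_torque": joint torques, N m; "position": TCP position; "tool_rot": TCP orientation; "ft_force": force on the tool from outside, world axes, zero at the start; "torque": the same for the moment, N m; "grip_width": opening from 0.0 (shut) to 1.0 (fully open).
Only numpy, scipy, OpenCV 4.12 (cv2) and the standard library are available. Lean on these libraries where they do the work, as an engineer would, in place of code of your own. Each camera call takes 0.05 s, during which the arm holds its last target. There are 200 camera calls.

### The job

Set up the radiant-heat demonstration: first pull the lamp dimmer's lever all the way back towards the robot (off) and leave it there while you work. Then stand every aluminium test plate that lies on the bench on its short end, side by side and leaning back against the front of the low white screen. When all of them stand, set the dimmer lever straight up (half power); leave the two rubber stoppers among the plates more or less where they are, plates go beside them.

Things in the scene. Friction and masses are not known exactly. Their poses are not given: they have to be found in the camera images.
- plate1: bare aluminium test plate, a flat bar 120 mm long (its x axis), 50 mm wide (y), 12 mm thick (z), about 0.2 kg; starts lying flat on the bench in front of the screen, roughly end-on to it; origin at the centre of its underside (as it first lies). May be absent
- plate2: bare aluminium test plate, a flat bar 120 mm long (its x axis), 50 mm wide (y), 12 mm thick (z), about 0.2 kg; starts lying flat on the bench in front of the screen, roughly end-on to it; origin at the centre of its underside (as it first lies). May be absent
- plate3: bare aluminium test plate, a flat bar 120 mm long (its x axis), 50 mm wide (y), 12 mm thick (z), about 0.2 kg; starts lying flat on the bench in front of the screen, roughly end-on to it; origin at the centre of its underside (as it first lies). May be absent
- plate1_mid (a point): the middle of plate1 (halfway through its thickness, 6 mm above the body's origin along its z)
- plate2_mid (a point): the middle of plate2 (halfway through its thickness, 6 mm above the body's origin along its z)
- plate3_mid (a point): the middle of plate3 (halfway through its thickness, 6 mm above the body's origin along its z)
- screen: low white metal screen fixed to the bench, 480 mm long (its y), 75 mm along its slope, 12 mm thick. Its front looks to its -x (the robot) and leans back 0.262 rad (15 degrees): top edge 72 mm high, 19 mm to +x of the foot. Origin: middle of the foot of the front face, on the bench. A plate resting on end against it has its middle 10 mm to the screen's +x, 59 mm high, and sticks out above it
- dimmer: grey dimmer box fixed to the bench, 120 mm (its x) by 75 mm (y) by 45 mm high, at the left or right side of the plates; origin at the centre of its underside, +x is away from the robot. The lever's hinge runs along its y axis, 40 mm above the origin
- dimmer_lever (a joint): angle of the dimmer lever, rad: 0 is off (leaning 0.7 rad from vertical to the box's -x, the robot's side, at its stop), 0.7 is straight up (half power), 1.4 is full (leaning 0.7 rad to +x, at its stop). Takes under 2 N at the knob and stays where it is left. Starts between half and full
- dimmer_knob (a point): centre of the black ball, 28 mm in diameter, at the end of the 10 mm thick lever rod, 95 mm from the hinge axis
- rack: aluminium test-tube rack fixed to the bench, 70 x 120 x 107 mm high with its tubes, on the other side from the dimmer; bystander; origin at the centre of its underside
- stopper1: loose reddish rubber stopper, 38 mm in diameter at its foot, 28 mm tall, starting between the plates near the screen; bystander that may stand in a plate's way; origin at the centre of its underside
- stopper2: rubber stopper like the other
Mind the look-alikes: they are no part of the job. What is shaped like the plate2 but turquoise is not meant.

How it is judged:
On the way, in this order (a step that is already met when the one before it is completed fails the run):
1. the dimmer lever is at off (value of joint dimmer_lever below 0.1 rad), for 0.2 s.
2. every plate present stands on its short end, leaning against the screen, with the lever still at off (x of plate1_mid in the frame of screen between -0.012 and 0.032 m and y of plate1_mid in the frame of screen between -0.235 and 0.235 m and z of plate1_mid in the frame of screen between 0.045 and 0.075 m and angle between the x axis of plate1 and the z axis of screen, either way round between 0.12 and 0.42 rad and linear speed of each of plate1, plate2, plate3 below 0.03 m/s and x of plate2_mid in the frame of screen between -0.012 and 0.032 m and y of plate2_mid in the frame of screen between -0.235 and 0.235 m and z of plate2_mid in the frame of screen between 0.045 and 0.075 m and angle between the x axis of plate2 and the z axis of screen, either way round between 0.12 and 0.42 rad and x of plate3_mid in the frame of screen between -0.012 and 0.032 m and y of plate3_mid in the frame of screen between -0.235 and 0.235 m and z of plate3_mid in the frame of screen between 0.045 and 0.075 m and angle between the x axis of plate3 and the z axis of screen, either way round between 0.12 and 0.42 rad and value of joint dimmer_lever below 0.15 rad), for 0.3 s.
3. the lever is straight up (value of joint dimmer_lever between 0.57 and 0.83 rad), for 0.2 s.
At the end, for the whole second after the job is handed in: every plate present stands at rest on its short end against the front of the screen (middle 12 mm before to 32 mm behind the foot line, 45 to 75 mm high, leaning 0.12 to 0.42 rad, within the screen's length) and the dimmer lever is within 0.13 rad of straight up (all of step 3 and x of plate1_mid in the frame of screen between -0.012 and 0.032 m and y of plate1_mid in the frame of screen between -0.235 and 0.235 m and z of plate1_mid in the frame of screen between 0.045 and 0.075 m and angle between the x axis of plate1 and the z axis of screen, either way round between 0.12 and 0.42 rad and linear speed of each of plate1, plate2, plate3 below 0.03 m/s and x of plate2_mid in the frame of screen between -0.012 and 0.032 m and y of plate2_mid in the frame of screen between -0.235 and 0.235 m and z of plate2_mid in the frame of screen between 0.045 and 0.075 m and angle between the x axis of plate2 and the z axis of screen, either way round between 0.12 and 0.42 rad and x of plate3_mid in the frame of screen between -0.012 and 0.032 m and y of plate3_mid in the frame of screen between -0.235 and 0.235 m and z of plate3_mid in the frame of screen between 0.045 and 0.075 m and angle between the x axis of plate3 and the z axis of screen, either way round between 0.12 and 0.42 rad and velocity of joint dimmer_lever between -0.05 and 0.05 rad/s); the robot touches nothing.
It fails at once if stopper1 is swept more than 120 mm away (distance of stopper1 from where it was at the start of the episode above 0.12 m).
It fails at once if stopper2 is swept more than 120 mm away (distance of stopper2 from where it was at the start of the episode above 0.12 m).
Of plate1, plate2, plate3 only 2 to 3 are there at a start; the rules pass over those that are not, and their reading is None.
At some moment in a run one of stopper1, stopper2 may be knocked a few centimetres aside while the robot is not near it.
Once in a run the grip may slacken for a moment while it holds something.
It also fails if it takes over 210 s, if anything falls off the work surface, if the arm or the gripper's body presses on something with over 40 N, if the wrist force passes 120 N, or if a joint passes its speed limit or range.

## Working session

There is one attempt and no reset: what is moved stays moved. The work goes in short steps, Python scripts to look and compute and a shell command to move; the robot and the scene stay as the last step left them, time stands still between calls to the robot, and variables do not carry over. Pictures are saved under pics/ and viewed, about 12 in all and at most 16, crops included, and the job is handed in when it is done.

```bash
mkdir -p pics; ls
python3 - <<'E'
from bench import *
import cv2
for n in("scene","top"):
    d=get_image(n); cv2.imwrite(f"pics/{n}0.png",d["image"][:,:,::-1]); print(n,d["fx"],d["cx"],d["cy"],d["position"],d["rotation"])
print(get_state())
E
```

```text
pics
scene 442.29562676530486 327.7120073027329 245.7233730435567 [1.06918525 0.56610788 0.59847279] [-0.92938897 -2.25176556  1.2576771 ]
top 442.16573027004415 320.06100696617716 239.72312362752155 [0.36352012 0.01978678 1.0238861 ] [-2.14052455  2.16689357 -0.21839284]
{'time': 0.1, 'joint_positions': array([ 1.33107463,  0.32177302, -0.07009544,  1.45154783,  0.02263745,
        1.37080392, -0.056919  ]), 'qd': array([ 2.57471983e-04, -1.87095765e-03, -1.23508158e-03, -2.31920752e-03,
       -3.54425133e-05, -4.15190646e-05, -2.02818551e-04]), 'joint_torque': array([ 7.70544443e-05, -4.92573059e+01, -4.05553328e-01, -3.13397813e+01,
       -6.41060527e-02,  3.95345420e-02,  7.28780492e-05]), 'position': array([ 0.16304023, -0.62870824,  0.2215579 ]), 'tool_rot': array([-3.11462458e+00, -3.97457343e-01,  5.42501177e-04]), 'ft_force': array([-0.57906499,  0.20649254, -0.23584576]), 'torque': array([-0.01950197, -0.00333753,  0.01882111]), 'grip_width': 0.9988103182532171}
```

View pics/scene0.png

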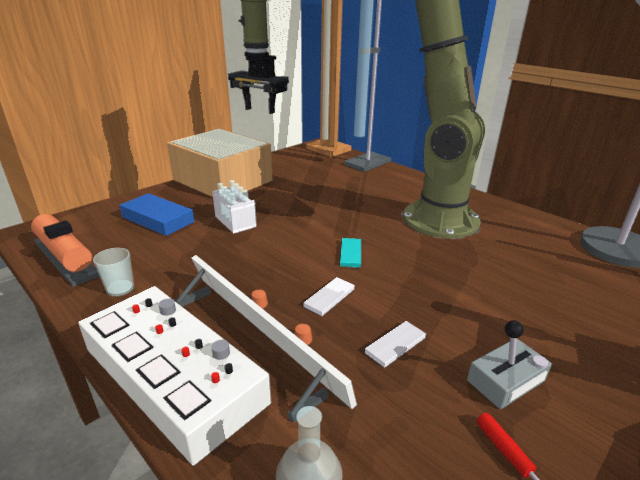

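View pics/top0.png

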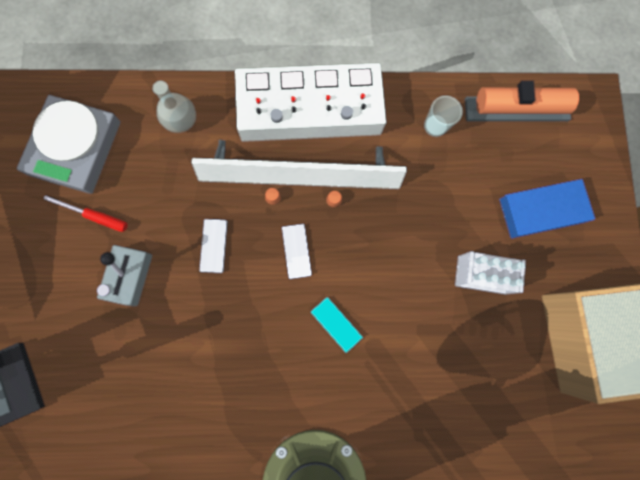

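The top view shows plates at (214,246) and (297,251). The turquoise block at (336,324) is a look-alike and is excluded. Other pale shapes are the screen, the white panel at (310,100) and the rack at (490,272). The stoppers are at (272,195) and (334,198). The knob is at (107,259) in top and (514,329) in scene. Next I'll measure these and take one close crop.

```bash
cat > h.py <<'E'
from bench import *
import cv2, numpy as np
from scipy.spatial.transform import Rotation as R
def ray(d,p):
    v=np.array([(p[0]-d["cx"])/d["fx"],(p[1]-d["cy"])/d["fy"],1]); M=np.asarray(d["rotation"])
    M=R.from_rotvec(M).as_matrix(); return np.array(d["position"]),M@v
def onz(d,p,z):
    o,v=ray(d,p); return o+v*(z-o[2])/v[2]
def tri(ds,ps):
    A=np.zeros((3,3));b=np.zeros(3)
    for d,p in zip(ds,ps):
        o,v=ray(d,p); v/=np.linalg.norm(v); P=np.eye(3)-np.outer(v,v); A+=P;b+=P@o
    return np.linalg.solve(A,b)
def proj(d,X):
    M=R.from_rotvec(d["rotation"]).as_matrix(); v=M.T@(np.array(X)-d["position"]); return v[:2]/v[2]*d["fx"]+[d["cx"],d["cy"]]
E
python3 - <<'E'
from h import *
np.set_printoptions(precision=4,suppress=True)
t=get_image("top");s=get_image("scene");im=t["image"]
hsv=cv2.cvtColor(im,cv2.COLOR_RGB2HSV)
m=((hsv[...,2]>150)&(hsv[...,1]<60)).astype(np.uint8)
n,l,st,c=cv2.connectedComponentsWithStats(m)
for i in range(1,n):
    x,y,w,h,a=st[i]
    if a>300 and 180<y+h and x<420 and y<320:
        r=cv2.minAreaRect(np.argwhere(l==i)[:,::-1].astype(np.float32)); b=cv2.boxPoints(r)
        print("white",r,a);print(np.array([onz(t,p,.012)[:2] for p in b]), onz(t,r[0],.012))
m=((hsv[...,0]<12)&(hsv[...,1]>150)&(hsv[...,2]>120)).astype(np.uint8)
n,l,st,c=cv2.connectedComponentsWithStats(m)
for i in range(1,n):
    if 60<st[i][4]<400: print("red",c[i],onz(t,c[i],.02))
print("knob",tri([t,s],[(107,259),(514,329)]))
print("screen top edge back/front", [tri([t,s],q) for q in []])
for p in [(193,160),(404,168)]: print("top",onz(t,p,.072))
for p in [(196,181),(402,188)]: print("foot",onz(t,p,0))
cv2.imwrite("pics/c1.png",cv2.resize(im[140:340,70:420,::-1],None,fx=2.2,fy=2.2,interpolation=cv2.INTER_CUBIC))
E
```

```text
white ((64.10307312011719, 140.6590576171875), (67.45001983642578, 81.07357788085938), 16.821407318115234) 3961
[[0.7013 0.6733]
 [0.8946 0.6364]
 [0.8453 0.4815]
 [0.6538 0.5231]] [0.7722 0.5788 0.012 ]
white ((297.7296447753906, 173.15162658691406), (214.2702178955078, 23.3140811920166), 2.327815055847168) 4812
[[ 0.6739  0.2818]
 [ 0.7311  0.2814]
 [ 0.7084 -0.2288]
 [ 0.6505 -0.2238]] [0.6909 0.0296 0.012 ]
white ((212.73362731933594, 245.43032836914062), (23.08661460876465, 53.23501205444336), 5.194429397583008) 1200
[[0.4609 0.2556]
 [0.5839 0.2481]
 [0.5786 0.1951]
 [0.4556 0.2037]] [0.5191 0.2257 0.012 ]
white ((295.9899597167969, 250.92996215820312), (53.03300857543945, 23.758790969848633), 81.8698959350586) 1222
[[ 0.5625  0.0706]
 [ 0.57    0.0159]
 [ 0.4474 -0.0001]
 [ 0.4403  0.0536]] [0.5045 0.0349 0.012 ]
white ((126.70506286621094, 258.2780456542969), (31.7801456451416, 18.81324577331543), 12.994616508483887) 382
[[0.4792 0.4568]
 [0.521  0.4499]
 [0.5039 0.3796]
 [0.4622 0.387 ]] [0.4915 0.4184 0.012 ]
white ((117.32075500488281, 281.8773498535156), (35.7137451171875, 40.521366119384766), 15.945395469665527) 909
[[0.4065 0.4842]
 [0.4938 0.4652]
 [0.4706 0.3875]
 [0.3837 0.4076]] [0.4384 0.4362 0.012 ]
red [271.3787 195.1124] [0.6353 0.0913 0.02  ]
red [333.6923 197.787 ] [ 0.6281 -0.0542  0.02  ]
knob [0.4756 0.4112 0.1292]
screen top edge back/front []
top [0.7026 0.2616 0.072 ]
top [ 0.6829 -0.211   0.072 ]
foot [0.6762 0.2712 0.    ]
foot [ 0.6568 -0.2212  0.    ]
```

View pics/c1.png

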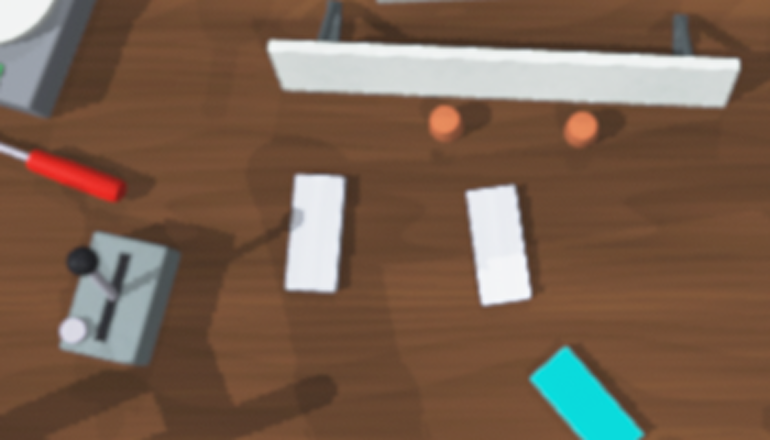

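The crop confirms two bare plates, the turquoise block (left alone), the stoppers and the dimmer. I'll go to the knob first.

```bash
python3 -m jog '[[36,35,20,0],[72,70,40,0],[108,105,40,0],[144,140,40,0],[180,175,40,0],[216,210,40,0],[252,245,40,0],[287,280,40,0]]' 1 && python3 -m jog '[[15,50,0,-0.06],[30,100,0,-0.13],[45,150,0,-0.19],[60,200,0,-0.26],[75,250,0,-0.32],[85,300,0,-0.38],[95,350,0,-0.45],[95,400,0,-0.51]]' && python3 -m jog '[[-15,50,0,0],[-30,100,0,0],[-40,150,0,0],[-50,200,0,0],[-60,250,0,0],[-65,300,0,0],[-70,350,0,0],[-70,360,0,0]]'
```

```text
time: 1.2
position: [0.4511, -0.3479, 0.2625]
tool_rot: [3.116, 0.398, -0.0]
ft_force: [0.3, -0.3, 0.8]
grip_width: 0.998
time: 2.2
position: [0.5454, 0.0524, 0.2624]
tool_rot: [-3.115, 0.405, -0.0]
ft_force: [0.3, -0.5, 0.3]
grip_width: 0.999
time: 3.2
position: [0.4738, 0.4132, 0.2618]
tool_rot: [-3.116, 0.397, 0.003]
ft_force: [0.3, -0.1, -0.2]
grip_width: 1.0
```

```bash
python3 -m jog '[[2,-2,-40,0],[2,-2,-80,0],[2,-2,-110,0],[2,-2,-130,0],[2,-2,-145,0],[2,-2,-152,0],[2,-2,-152,0],[2,-2,-152,0]]'
python3 - <<'E'
from h import *
t=get_image("top");s=get_image("scene")
a=cv2.resize(t["image"][200:320,50:210],None,fx=2.5,fy=2.5,interpolation=2);b=cv2.resize(s["image"][260:430,420:600],(400,300),interpolation=2)
cv2.imwrite("pics/d1.png",np.hstack([a,b])[:,:,::-1])
E
```

```text
time: 4.2
position: [0.4777, 0.4093, 0.1117]
tool_rot: [-3.115, 0.401, -0.002]
ft_force: [-0.4, 0.0, 0.0]
grip_width: 0.998
```

View pics/d1.png

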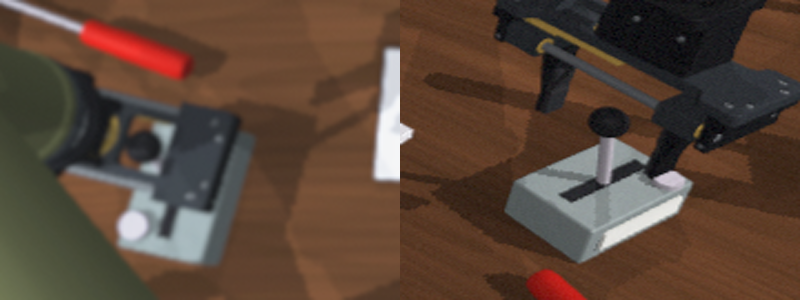

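Knob sits between the fingers; grip it and bring it back along the arc.

```bash
python3 -m jog '[[0,0,0,0],[0,0,0,0],[0,0,0,0],[0,0,0,0],[0,0,0,0],[0,0,0,0],[0,0,0,0],[0,0,0,0]]' -1 8 && python3 -m jog '[[-12,3,3,0],[-22,6,5,0],[-32,9,6,0],[-44,12,5,0],[-56,15,2,0],[-68,18,-2,0],[-80,21,-9,0],[-90,24,-16,0]]' && python3 -m jog '[[-3,1,-2,0],[-6,2,-3,0],[-6,2,-3,0],[-6,2,-3,0],[-6,2,-3,0],[-6,2,-3,0],[-6,2,-3,0],[-6,2,-3,0]]'
python3 - <<'E'
from h import *
t=get_image("top");s=get_image("scene")
a=cv2.resize(t["image"][200:320,50:210],None,fx=2.5,fy=2.5,interpolation=2);b=cv2.resize(s["image"][260:430,420:600],(400,300),interpolation=2)
cv2.imwrite("pics/d2.png",np.hstack([a,b])[:,:,::-1])
E
```

```text
time: 5.3
position: [0.4772, 0.4103, 0.1108]
tool_rot: [-3.114, 0.4, -0.001]
ft_force: [1.6, 4.1, -2.3]
grip_width: 0.306
time: 6.3
position: [0.3889, 0.4317, 0.0944]
tool_rot: [3.115, -0.402, 0.005]
ft_force: [7.5, -2.7, 7.1]
grip_width: 0.313
time: 7.3
position: [0.3868, 0.4324, 0.0933]
tool_rot: [3.115, -0.407, 0.012]
ft_force: [8.3, -3.2, 3.8]
grip_width: 0.312
```

View pics/d2.png

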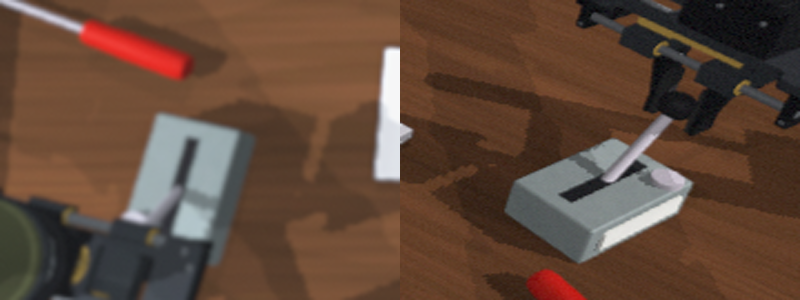

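The lever is at its stop (knob at z≈0.112, matching 0.7 rad lean). Release, rise, go to the near end of plate A.

```bash
python3 -m jog '[[0,0,0,0],[0,0,0,0],[0,0,0,0],[0,0,0,0],[0,0,0,0],[0,0,30,0],[0,0,70,0],[0,0,110,0]]' 1 && python3 -m jog '[[20,-40,0,0.05],[40,-80,0,0.1],[60,-130,0,0.15],[80,-180,0,0.19],[90,-205,0,0.19],[90,-205,-40,0.19],[90,-205,-90,0.19],[90,-205,-130,0.19]]'
python3 - <<'E'
from h import *
t=get_image("top");s=get_image("scene")
a=cv2.resize(t["image"][160:340,80:320],(400,300),interpolation=2);b=cv2.resize(s["image"][260:440,340:580],(400,300),interpolation=2)
cv2.imwrite("pics/a1.png",np.hstack([a,b])[:,:,::-1])
p=get_state()["position"];print(p)
print(proj(s,[.3858,.4327,.1127]),proj(t,[.3858,.4327,.1127]))
E
```

```text
time: 8.4
position: [0.381, 0.4346, 0.2026]
tool_rot: [3.115, -0.401, -0.001]
ft_force: [0.3, 0.1, -0.7]
grip_width: 0.992
time: 9.4
position: [0.4706, 0.2295, 0.07]
tool_rot: [3.14, -0.104, -0.001]
ft_force: [0.3, 0.0, 0.3]
grip_width: 0.998
[0.46766918 0.22783958 0.06741093]
[546.92277398 317.58469261] [ 96.70998483 304.68773698]
```

View pics/a1.png

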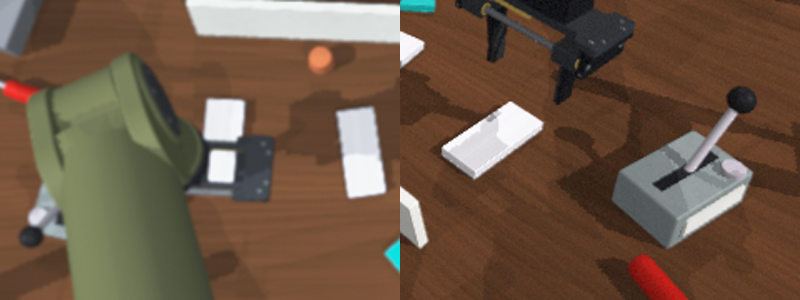

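Lever holds at off; plate A is between the fingers. Lower and grip.

```bash
python3 -m jog '[[2,0,-20,0],[4,0,-40,0],[4,0,-50,0],[4,0,-58,0],[4,0,-62,0],[4,0,-62,0],[4,0,-62,0],[4,0,-62,0]]'
```

```text
time: 10.5
position: [0.4754, 0.23, 0.01]
tool_rot: [-3.14, 0.104, -0.001]
ft_force: [-0.3, -0.3, -0.2]
grip_width: 1.0
```

```bash
python3 -m jog '[[0,-2,-4,0],[0,-2,-7,0],[0,-2,-7,0],[0,-2,-7,0],[0,-2,-7,0],[0,-2,-7,0],[0,-2,-7,0],[0,-2,-7,0]]' && python3 -m jog '[[0,0,0,0],[0,0,0,0],[0,0,0,0],[0,0,0,0],[0,0,0,0],[0,0,0,0],[0,0,0,0],[0,0,0,0]]' -1 5 && python3 -m jog '[[8,-1,0,0.02],[18,-3,0,0.03],[30,-5,0,0.03],[42,-8,0,0.03],[54,-10,0,0.03],[66,-13,0,0.03],[74,-14,0,0.03],[80,-15,0,0.03]]'
python3 - <<'E'
from h import *
t=get_image("top");s=get_image("scene")
a=cv2.resize(t["image"][120:300,140:380],(400,300),interpolation=2);b=cv2.resize(s["image"][220:400,260:500],(400,300),interpolation=2)
cv2.imwrite("pics/a2.png",np.hstack([a,b])[:,:,::-1])
E
```

```text
time: 11.5
position: [0.4752, 0.2278, 0.0026]
tool_rot: [3.14, -0.104, -0.0]
ft_force: [-0.5, 0.3, -0.5]
grip_width: 1.004
time: 12.5
position: [0.4752, 0.2279, 0.0026]
tool_rot: [-3.14, 0.104, -0.0]
ft_force: [-0.7, -0.0, -0.1]
grip_width: 0.573
time: 13.5
position: [0.5556, 0.2126, 0.0025]
tool_rot: [3.141, -0.057, -0.001]
ft_force: [-1.7, -0.5, -0.6]
grip_width: 0.577
```

View pics/a2.png

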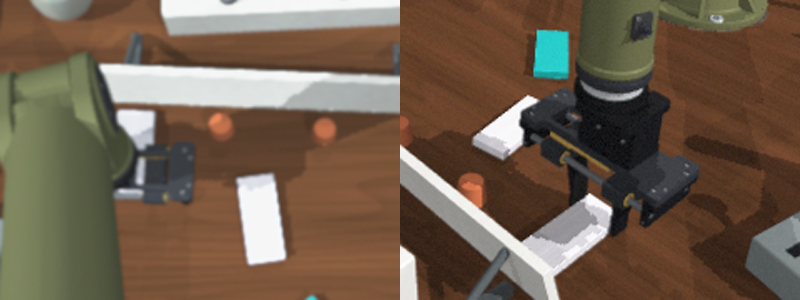

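```bash
python3 -m jog '[[1,0,11,0],[2,0,21,0],[5,0,31,0],[10,0,43,0],[15,0,52,0],[20,0,61,0],[28,-1,71,0],[36,-1,78,0]]' - 4
python3 - <<'E'
from h import *
t=get_image("top");s=get_image("scene")
a=cv2.resize(t["image"][120:300,140:380],(400,300),interpolation=2);b=cv2.resize(s["image"][220:400,260:500],(400,300),interpolation=2)
cv2.imwrite("pics/a3.png",np.hstack([a,b])[:,:,::-1])
E
```

```text
time: 14.6
position: [0.5918, 0.2118, 0.0814]
tool_rot: [-3.141, 0.057, -0.0]
ft_force: [-1.2, -0.4, -1.0]
grip_width: 0.572
```

View pics/a3.png

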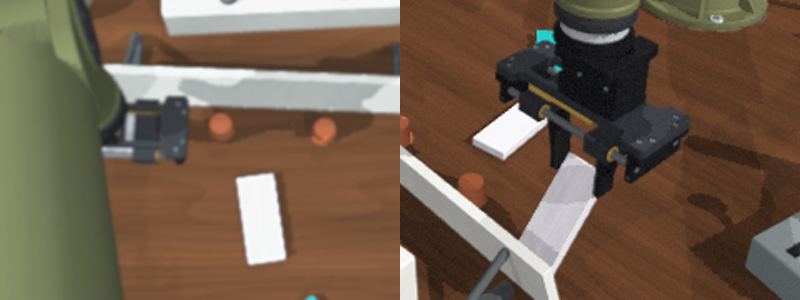

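```bash
python3 -m jog '[[11,0,8,0],[24,0,15,0],[37,-1,20,0],[51,-1,23,0],[62,-1,24,0],[70,-1,24,0],[75,-1,24,0],[78,-1,24,0]]' && python3 -m jog '[[4,0,0,0],[8,0,0,0],[12,0,-1,0],[16,0,-1,0],[19,0,-2,0],[22,0,-2,0],[22,0,-2,0],[22,0,-2,0]]'
python3 - <<'E'
from h import *
t=get_image("top");s=get_image("scene")
a=cv2.resize(t["image"][120:300,140:380],(400,300),interpolation=2);b=cv2.resize(s["image"][220:400,260:500],(400,300),interpolation=2)
cv2.imwrite("pics/a4.png",np.hstack([a,b])[:,:,::-1])
E
```

```text
time: 15.7
position: [0.6696, 0.2103, 0.1048]
tool_rot: [3.141, -0.057, 0.0]
ft_force: [-1.2, -1.1, 3.7]
grip_width: 0.578
time: 16.7
position: [0.6911, 0.2109, 0.1025]
tool_rot: [3.141, -0.057, -0.0]
ft_force: [1.1, -1.9, 3.4]
grip_width: 0.573
```

View pics/a4.png

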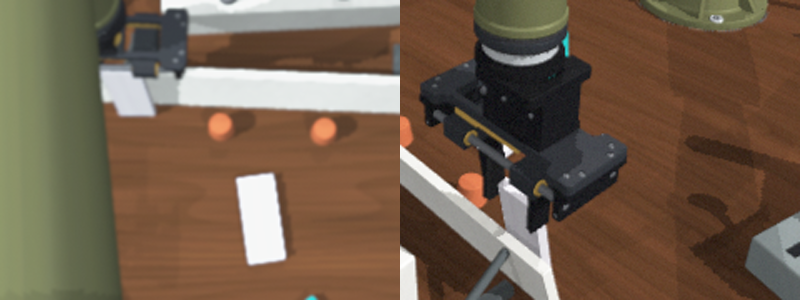

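```bash
python3 -m jog '[[2,0,0,0],[4,0,0,0],[6,0,0,0],[8,0,0,0],[8,0,0,0],[8,0,0,0],[8,0,0,0],[8,0,0,0]]'
```

```text
time: 17.8
position: [0.6992, 0.2108, 0.1026]
tool_rot: [3.141, -0.057, -0.0]
ft_force: [-0.2, -0.1, -2.0]
grip_width: 0.576
```

```bash
python3 -m jog '[[0,0,0,0],[0,0,0,0],[0,0,0,0],[0,0,0,0],[0,0,20,0],[0,0,50,0],[0,0,90,0],[0,0,120,0]]' 1 && python3 -m jog '[[-30,-20,0,0.02],[-60,-40,0,0.05],[-90,-60,0,0.08],[-120,-80,0,0.11],[-150,-110,0,0.14],[-180,-140,0,0.16],[-210,-165,0,0.16],[-239,-182,0,0.16]]'
python3 - <<'E'
from h import *
t=get_image("top");s=get_image("scene")
a=cv2.resize(t["image"][120:300,140:380],(400,300),interpolation=2);b=cv2.resize(s["image"][220:400,260:500],(400,300),interpolation=2)
cv2.imwrite("pics/a5.png",np.hstack([a,b])[:,:,::-1])
for c,(x0,y0,d) in {"t":(0.,0,t)}.items():
    hsv=cv2.cvtColor(d["image"],cv2.COLOR_RGB2HSV);m=((hsv[...,0]<12)&(hsv[...,1]>150)&(hsv[...,2]>120)).astype(np.uint8)
    n,l,st,ct=cv2.connectedComponentsWithStats(m)
    for i in range(1,n):
        if 60<st[i][4]<400: print("red",ct[i],onz(t,ct[i],.02))
E
```

```text
time: 18.8
position: [0.7, 0.2108, 0.2266]
tool_rot: [-3.14, 0.057, -0.005]
ft_force: [0.1, 0.7, 0.1]
grip_width: 0.998
time: 19.8
position: [0.4597, 0.0271, 0.2242]
tool_rot: [-3.135, -0.191, -0.004]
ft_force: [-0.0, 0.1, -0.4]
grip_width: 1.0
```

View pics/a5.png

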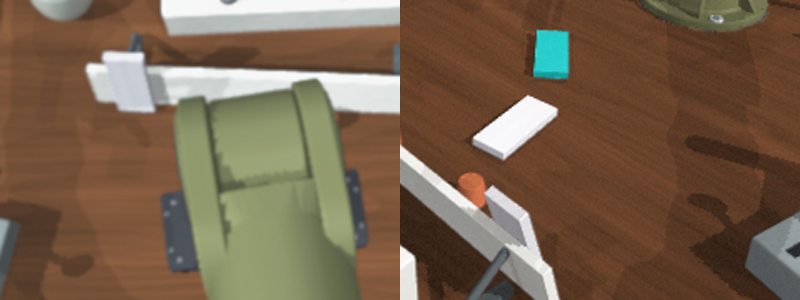

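Plate A stands flush on the screen (crop 130,80 in top). Now plate B.

```bash
python3 -m jog '[[0,2,-40,0],[0,2,-80,0],[0,2,-120,0],[0,2,-160,0],[0,2,-190,0],[0,2,-200,0],[0,2,-200,0],[0,2,-200,0]]'
python3 - <<'E'
from h import *
t=get_image("top");s=get_image("scene")
a=cv2.resize(t["image"][120:300,200:440],(400,300),interpolation=2);b=cv2.resize(s["image"][200:380,220:460],(400,300),interpolation=2)
cv2.imwrite("pics/b1.png",np.hstack([a,b])[:,:,::-1])
print(get_state()["position"])
E
```

```text
time: 20.9
position: [0.4617, 0.0311, 0.024]
tool_rot: [-3.135, -0.194, -0.004]
ft_force: [0.6, 0.3, 0.2]
grip_width: 1.0
[0.46141112 0.03109505 0.02387776]
```

View pics/b1.png

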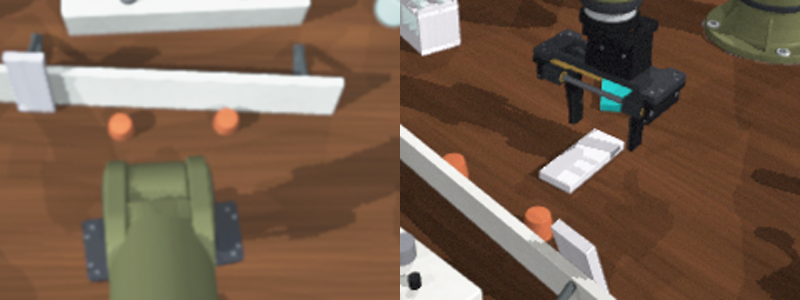

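```bash
python3 -m jog '[[0,-1,-10,0],[0,-1,-18,0],[0,-1,-21,0],[0,-1,-21,0],[0,-1,-21,0],[0,-1,-21,0],[0,-1,-21,0],[0,-1,-21,0]]' && python3 -m jog '[[0,0,0,0],[0,0,0,0],[0,0,0,0],[0,0,0,0],[0,0,0,0],[0,0,0,0],[0,0,0,0],[0,0,0,0]]' -1 5 && python3 -m jog '[[5,-1,0,-0.06],[14,-2,0,-0.12],[26,-4,0,-0.165],[40,-5,0,-0.165],[54,-6,0,-0.165],[68,-7,0,-0.165],[80,-8,0,-0.165],[90,-8,0,-0.165]]'
python3 - <<'E'
from h import *
t=get_image("top");s=get_image("scene")
a=cv2.resize(t["image"][120:300,200:440],(400,300),interpolation=2);b=cv2.resize(s["image"][200:380,220:460],(400,300),interpolation=2)
cv2.imwrite("pics/b2.png",np.hstack([a,b])[:,:,::-1])
E
```

```text
time: 22.0
position: [0.4602, 0.0298, 0.0017]
tool_rot: [-3.136, -0.194, -0.0]
ft_force: [0.2, -0.1, -0.3]
grip_width: 1.0
time: 23.0
position: [0.4601, 0.0297, 0.0016]
tool_rot: [3.135, 0.194, -0.0]
ft_force: [-1.0, 0.2, 0.2]
grip_width: 0.575
time: 24.0
position: [0.551, 0.0215, 0.0015]
tool_rot: [3.141, -0.065, -0.0]
ft_force: [-2.4, -0.1, 1.7]
grip_width: 0.568
```

View pics/b2.png

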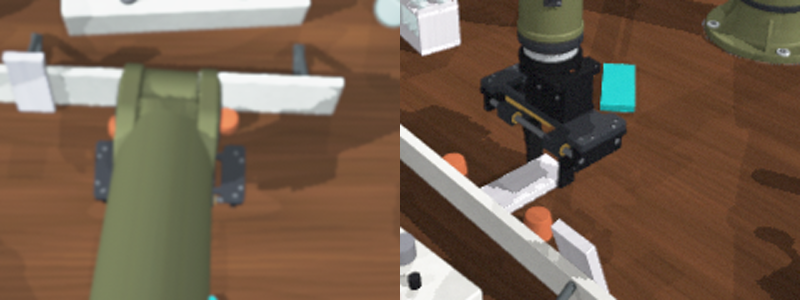

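Plate B lies between the stoppers, untouched. Same arc as before.

```bash
python3 -m jog '[[1,0,11,0],[2,0,21,0],[5,0,31,0],[10,0,43,0],[15,0,52,0],[20,0,61,0],[28,-1,71,0],[36,-1,78,0]]' - 4 && python3 -m jog '[[11,0,8,0],[24,0,15,0],[37,-1,20,0],[51,-1,23,0],[62,-1,24,0],[70,-1,24,0],[75,-1,24,0],[78,-1,24,0]]' && python3 -m jog '[[4,0,0,0],[8,0,0,0],[12,0,-1,0],[16,0,-1,0],[19,0,-2,0],[22,0,-2,0],[26,0,-2,0],[28,0,-2,0]]'
python3 - <<'E'
from h import *
t=get_image("top");s=get_image("scene")
a=cv2.resize(t["image"][120:300,200:440],(400,300),interpolation=2);b=cv2.resize(s["image"][200:380,220:460],(400,300),interpolation=2)
cv2.imwrite("pics/b3.png",np.hstack([a,b])[:,:,::-1])
E
```

```text
time: 25.1
position: [0.5867, 0.0208, 0.0803]
tool_rot: [-3.141, 0.065, 0.0]
ft_force: [-0.5, -0.3, -0.7]
grip_width: 0.574
time: 26.1
position: [0.6648, 0.0192, 0.104]
tool_rot: [3.14, -0.065, 0.001]
ft_force: [-0.1, -2.3, 5.3]
grip_width: 0.578
time: 27.1
position: [0.6917, 0.0201, 0.1006]
tool_rot: [-3.141, 0.064, 0.003]
ft_force: [-0.6, -1.2, 0.1]
grip_width: 0.578
```

View pics/b3.png

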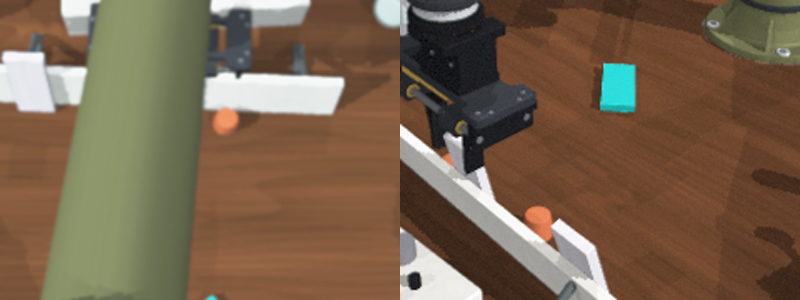

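```bash
python3 -m jog '[[0,0,0,0],[0,0,0,0],[0,0,0,0],[0,0,0,0],[0,0,20,0],[0,0,50,0],[0,0,90,0],[0,0,120,0]]' 1 && python3 -m jog '[[-35,45,0,-0.03],[-70,90,0,-0.06],[-105,135,0,-0.09],[-140,180,0,-0.12],[-175,225,0,-0.15],[-210,270,0,-0.18],[-245,315,0,-0.2],[-275,360,0,-0.22]]' && python3 -m jog '[[-15,30,0,0],[-30,53,0,0],[-30,53,0,0],[-30,53,0,0],[-30,53,0,0],[-30,53,0,0],[-30,53,0,0],[-30,53,0,0]]'
python3 - <<'E'
from h import *
t=get_image("top");s=get_image("scene")
a=cv2.resize(t["image"][120:300,180:420],(400,300),interpolation=2);b=cv2.resize(s["image"][200:380,220:460],(400,300),interpolation=2)
cv2.imwrite("pics/b4.png",np.hstack([a,b])[:,:,::-1])
E
```

```text
time: 28.2
position: [0.693, 0.0196, 0.2254]
tool_rot: [-3.141, 0.065, -0.006]
ft_force: [-0.1, 0.1, 1.0]
grip_width: 0.999
time: 29.2
position: [0.4162, 0.3813, 0.2237]
tool_rot: [-3.112, 0.41, -0.002]
ft_force: [1.0, 0.1, 0.3]
grip_width: 1.002
time: 30.2
position: [0.3873, 0.4326, 0.2216]
tool_rot: [3.115, -0.41, -0.0]
ft_force: [0.7, 0.2, 0.2]
grip_width: 0.999
```

View pics/b4.png

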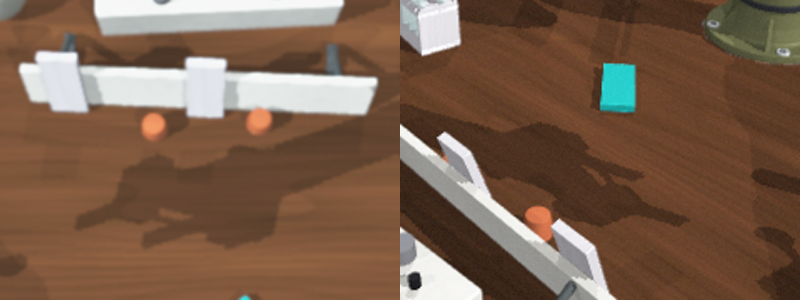

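Both plates stand, leaning flush on the screen (top crop 65,82 and 206,87), and the stoppers are beside them. Now the lever.

```bash
python3 -m jog '[[0,0,-35,0],[0,0,-70,0],[0,0,-100,0],[0,0,-120,0],[0,0,-128,0],[0,0,-128,0],[0,0,-128,0],[0,0,-128,0]]' && python3 -m jog '[[0,0,0,0],[0,0,0,0],[0,0,0,0],[0,0,0,0],[0,0,0,0],[0,0,0,0],[0,0,0,0],[0,0,0,0]]' -1 8 && python3 -m jog '[[7,-2,6,0],[15,-4,11,0],[23,-6,15,0],[32,-8,18,0],[41,-11,20,0],[50,-13,22,0],[59,-16,22,0],[59,-16,22,0]]' && python3 -m jog '[[0,0,0,0],[0,0,0,0],[0,0,0,0],[0,0,0,0],[0,0,0,0],[0,0,0,0],[0,0,0,0],[0,0,0,0]]'
```

```text
time: 31.3
position: [0.3876, 0.4333, 0.0946]
tool_rot: [-3.113, 0.409, -0.001]
ft_force: [0.1, -0.8, 0.1]
grip_width: 1.0
time: 32.3
position: [0.387, 0.4322, 0.0935]
tool_rot: [3.114, -0.409, -0.001]
ft_force: [-0.7, -1.2, 1.1]
grip_width: 0.314
time: 33.3
position: [0.448, 0.4175, 0.1162]
tool_rot: [-3.112, 0.41, -0.004]
ft_force: [2.3, 3.6, 0.8]
grip_width: 0.313
time: 34.3
position: [0.4463, 0.4178, 0.1161]
tool_rot: [-3.113, 0.408, -0.001]
ft_force: [2.5, 5.4, 2.7]
grip_width: 0.311
```

```bash
python3 -m jog '[[0,0,0,0],[0,0,0,0],[0,0,0,0],[0,0,0,0],[0,0,0,0],[0,0,30,0],[0,0,70,0],[0,0,110,0]]' 1 && python3 -m jog '[[-10,-40,0,0],[-20,-80,0,0],[-20,-120,0,0],[-10,-160,0,0],[0,-200,0,0],[0,-240,0,0],[0,-240,0,0],[0,-240,0,0]]'
python3 - <<'E'
from h import *
t=get_image("top");s=get_image("scene")
a=cv2.resize(t["image"][140:320,70:310],(400,300),interpolation=2);b=cv2.resize(s["image"][230:455,270:570],(400,300),interpolation=2)
cv2.imwrite("pics/e1.png",np.hstack([a,b])[:,:,::-1])
K=[.446,.4178,.135]
p=proj(t,K);q=proj(s,K);print("exp crop",(p-[70,140])/.6,(q-[270,230])/.75+[400,0])
for n,d in(("t",t),("s",s)):
    g=cv2.cvtColor(d["image"],cv2.COLOR_RGB2GRAY);c=proj(d,K).astype(int);w=g[c[1]-16:c[1]+17,c[0]-16:c[0]+17]
    m=cv2.connectedComponentsWithStats((w<45).astype(np.uint8));i=1+np.argmax(m[2][1:,4]);print(n,c,m[3][i]-16+c,m[2][i])
E
```

```text
time: 35.3
position: [0.4461, 0.4165, 0.2266]
tool_rot: [3.114, -0.409, -0.0]
ft_force: [0.1, 1.4, -0.7]
grip_width: 0.988
time: 36.3
position: [0.446, 0.1774, 0.2257]
tool_rot: [-3.114, 0.409, 0.0]
ft_force: [-0.4, 1.1, 0.1]
grip_width: 0.999
exp crop [ 52.05330642 222.66087799] [742.32798755 119.47889211]Traceback (most recent call last):
  File "<stdin>", line 9, in <module>
    return _wrapfunc(a, 'argmax', axis=axis, out=out, **kwds)
    return bound(*args, **kwds)
ValueError: attempt to get argmax of an empty sequence
```

View pics/e1.png

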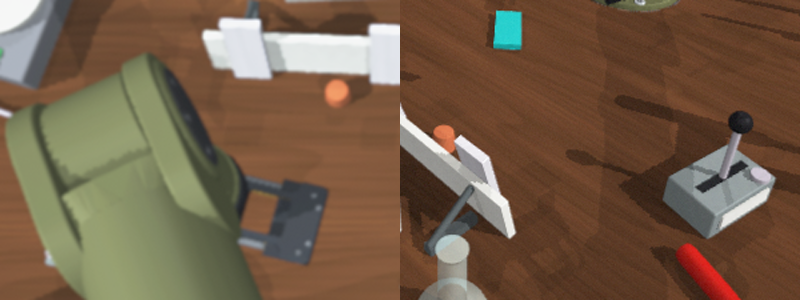

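The lever holds upright: the knob is at (740,122), against an expected (742,119) for straight up. Plates stand and the gripper is clear.

```bash
python3 -c "
from bench import *
print(close_job())"
```

```text
the job is handed in; nothing more can be done
None
```

The job is handed in at about 36 s of the 210 s allowed. Both plates stand against the screen and the dimmer is at half power. The hand-in gave no verdict.

- **Dimmer:** I gripped the knob and pulled the lever back to its stop. A picture taken while I worked showed it still at off. After the plates were up, I set it straight up and released it.
- **Plates:** Only two plates were on the bench. I left the turquoise look-alike alone. I slid each plate up to the foot of the screen and tipped it up on its end by its near edge. One stands at the screen's left end and the other between the two stoppers.

**Last checks:**
- **Plates:** The pictures show both leaning flush on the screen. I judged that by eye and did not compute their angles or heights.
- **Lever:** The knob is within about 3 crop pixels of the straight-up position. Interpolating between its start and off positions gives a lean of about 0.02 rad.
- **Gripper:** It is open and clear of everything.
- **Stoppers:** One shifted by about 1 cm while the arm was elsewhere. I touched neither.
- **Failed check:** My automatic search for the knob in the final top picture gave an error because the arm covered it. The lever reading therefore rests on the scene camera and the position where I released the knob.

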